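# Knock the lock pins of a cassette stand home with a mallet

## Task

Take the mallet by its handle and, striking squarely along the leaning pins' own direction, first tap the cover of the sloping cassette stand, on its black pad, into its two spring clips, then knock both red-topped sprung lock pins down until they snap and stay down (in either order). Touch the stand only with the mallet, use firm taps, not heavy blows (under 100 N), and leave the tip box, foil jar and beaker alone. At the end stand the mallet on its head on the bench again, beside the stand, and let go.

Things in the scene. Friction and masses are not known exactly. Their poses are not given: they have to be found in the camera images.
- stand: Grey cassette stand, fixed, 130 deep x 236 wide x 125 mm high. Origin: centre of underside; x to its back, y to its left, z up. Its face leans 30 degrees to its front: outward normal (-0.5, 0, 0.866). Cover mid-face, pins 94 mm left and right of it. Its front faces to the robot's left and towards it. Up the slope of each pin a 6 mm high brass catch, 17 mm from its axis
- left_pin_top (a point): Centre of the flat top of the left lock pin (red cap 28 mm across, 16 mm steel shaft). z axis: outward along the pin, normal to the sloping face; x axis: up the slope. Up, the top stands 30 mm above the face; latched down on its stop 8 mm. It moves with the pin
- right_pin_top (a point): the same for the right lock pin
- cover_pad (a point): Centre of the top of the black rubber pad (40 mm across, 6 mm high) in the middle of the clear, metal-framed cover, 96 x 100 mm. Axes as for the pins. Up, the pad's top stands 31 mm above the face; clipped down on its stop 17 mm. Orange spring clips, 20 mm high, 52 mm left and right of its centre, spread slightly as it passes
- left_pin (a joint): how far the left pin is pressed down along its axis (m): 0 up, 0.022 latched down on its solid stop. Sprung: pushed with less than about 11 N it gives only a few mm and comes back; past about half-way it snaps down by itself and stays
- right_pin (a joint): the same for the right pin
- cover (a joint): how far the cover is pressed into its clips along the same direction (m): 0 up, 0.014 clipped down on its solid stop. Needs about 11 N; past about half-way it snaps in by itself and stays
- mallet: Stubby hand mallet standing upright on its head, 0.3 to 0.5 kg: round steel head 44 mm in diameter and 52 mm high with a black rubber striking face below, and a pale wooden handle straight above it, in line with the head; 125 mm high in all. Origin: centre of the striking face; z axis up along the handle
- mallet_grip (a point): Point to grip, on the mallet's axis, 88 mm above the striking face: the middle of the square handle, 26 x 26 mm (flat sides across the mallet's x and y), which begins 60 mm above the face and ends at 125 mm
- blue_tip_box: blue tip box, 76 x 121 x 72 mm, to the right of the stand; origin centre of its underside. Leave alone
- foil_jar: small jar under foil, 50 x 49 x 48 mm, to the right in front; origin centre of its underside. Leave alone
- beaker: clear plastic beaker, 67 mm across, 71 mm high, behind to the left of the stand; origin centre of its underside. Leave alone
There are look-alikes about, which are no part of the job. What is meant by the mallet is not purple, and is the larger of those in its own colour.

How it is judged:
By the outcome, as a careful person would: the job done as asked, in the order asked, and still so for the second after the job is handed in, with the robot touching nothing.
It also fails if it takes over 61 s, if anything falls off the work surface, if the arm or the gripper's body presses on something with over 40 N, if the wrist force passes 120 N, or if a joint passes its speed limit or range.

## Robot

A 6-joint arm with a two-finger parallel gripper is mounted at the origin on a cart in front of the work surface, level with it; the furniture and walls round the work are solid. World frame = base frame: x ahead of the robot, y to its left, z up, the work surface at z = 0. Lengths are in m, angles in rad, forces in N, time in s.
With the tool pointing down it reaches from about 0.25 to 0.725 m from the base axis. Payload 4 kg.
Tool frame: the origin (TCP) lies between the finger pads; the fingertips stand 11 mm ahead of it and the grasp point (between the pads) lies 8 mm behind it (tcp_to_tips is the z of the fingertips in the tool frame, in m); z points along the fingers, y is the direction in which the jaws open and shut (so a half turn about z gives the same grasp; the last joint's range is limited). The gripper opens to 85 mm and grips with 20 to 120 N. Pads are 22 mm wide; open, the fingers measure 114 mm over their backs; the gripper's body (76 mm by 85 mm) begins 54 mm behind the grasp point. The pads swing forward as they close: fully open they stand 13 mm farther back than shut.
Start: joints at [1.347, 0.241, 0.005, 1.335, 0, 1.571], TCP at [0.111, 0.488, 0.242] pointing down, gripper open.
Joint ranges: [-2.72, 2.72], [-1.05, 1.87], [-1.09, 1.28], [-1.99, 2.15], [-1.42, 1.44], [-3.14, 3.14]. Speed limits (rad/s): [2.79, 2.79, 3.14, 3.14, 3.14, 3.14].

## Interface

Orientations are given as a unit quaternion [x, y, z, w].
In Python, from workcell import * gives the robot as it stands.
- The arm moves only by the tool move_arm, never from a script. Its argument "moves" is a list that holds one entry, the list of rows, each a list of 7 numbers: the shift along the world's x, y, z in units of 500 mm (1.0 is 500 mm), then the turn, a rotation vector about the world's x, y, z in units of 30 degrees (1.0 is 30 degrees), then the closure, from -1 (fully open) to 1 (shut), so that 0 is half open. A call has 1 to 8 rows; each row shifts and turns the pose as measured when the row begins; what a row does not reach is not made up. A row lasts 1/12 s, in which the tool goes at most 41.7 mm and 7.16 degrees, less where a joint would pass 70% of its speed; a pose out of reach is approached as far as the arm can. A call with a number of a shift or a turn outside -1 to 1 is refused whole. A call with a gripper value outside its range is refused whole. The fingers move at their own pace and stop on an object; the grip force is fixed at half the most. Time passes only in rows, so rows that do not move let the fingers close. It gives the time, the measured TCP pose, the force and the opening at its end, in the units of the state.
- get_obs(): the state, without advancing time (a new reading comes with each control period).
- camera(name): name is "side" or "top"; returns a dict with "pixels" (400x640x3 uint8, red, green, blue), "range_z" (400x640 float32, m along the optical axis (not along the pixel's ray), 0 where there is no reading), "fx", "fy", "cx", "cy" (pixels), "extrinsics" (4x4, takes a point from camera to world coordinates). Camera axes: x right, y down, z forward; pixel columns grow to the right and rows downward; lengths in m; the calibration is good to about 2 mm. A picture is of the moment at which its call begins.
- job_done(): hands the job in, once; it reports no verdict.
The state is a dict: "clock": time; "joint_pos": joint angles; "joint_vel": joint speeds; "tau": joint torques, N m; "eef_pos": TCP position; "tool_rot": TCP orientation; "ft_force": force on the tool from outside, world axes, zero at the start; "ft_torque": the same for the moment, N m; "grip_width": finger opening in m.
Only numpy, scipy, OpenCV 4.12 (cv2) and the standard library are available. Lean on these libraries where they do the work, as an engineer would, in place of code of your own. Each camera call takes 0.05 s, during which the arm holds its last target.

## Working session

There is one attempt and no reset: what is moved stays moved. The work goes in short steps, Python scripts to look and compute and a tool call to move; the robot and the scene stay as the last step left them, time stands still between calls to the robot, and variables do not carry over. Pictures are saved under pics/ and viewed, and the job is handed in when it is done.

Besides the shell and the picture viewer there is one more tool, called as name(argument=value, ...), one argument or row to a line, values as JSON. move_arm: Moves the arm, as the interface text tells. Shifts and turns lie within -1 to 1; 1 stands for 500 mm of shift or 30 degrees of turn. Its arguments: {"type":"object","properties":{"moves":{"type":"array","items":{"type":"array","items":{"type":"array","items":{"type":"number"}}}}},"required":["moves"]}

```bash
mkdir -p pics; ls; python3 - <<'E'
from workcell import *
import cv2,numpy as np
o=get_obs(); print(o)
for n in("side","top"):
    c=camera(n); cv2.imwrite(f"pics/{n}0.png",cv2.resize(c["pixels"][:,:,::-1],None,fx=1.25,fy=1.25)); np.savez(f"{n}0.npz",**c)
    print(n,c["fx"],c["fy"],c["cx"],c["cy"],np.round(c["extrinsics"],3).tolist())
E
```

```text
pics
{'clock': 0.0, 'joint_pos': array([ 1.34702052e+00,  2.41430731e-01,  3.73099266e-03,  1.33520164e+00,
       -8.91890834e-06,  1.57075806e+00]), 'joint_vel': array([-0.00078447,  0.00105434,  0.00085787,  0.00164857, -0.00135505,
        0.00045562]), 'tau': array([ 4.59126059e-04, -3.72322011e+01,  2.52406114e+01,  1.70932378e-02,
       -7.50476920e-05,  6.85938602e-06]), 'eef_pos': array([0.11082431, 0.48694097, 0.24140665]), 'tool_rot': array([ 1.11635514e-01,  9.93748662e-01, -1.04644223e-03, -1.13108028e-04]), 'ft_force': array([-0.16407266,  0.12378802,  0.12218374]), 'ft_torque': array([ 0.02022355, -0.00406397,  0.02236435]), 'grip_width': 0.08554332745903727}
side 463.2140200749294 463.2140200749294 318.2980794981884 205.13989363966908 [[-0.999, 0.033, -0.039, 0.59], [0.05, 0.46, -0.887, 1.157], [-0.012, -0.887, -0.461, 0.699], [0.0, 0.0, 0.0, 1.0]]
top 391.17124664686463 391.17124664686463 322.9793568510686 198.55968405071965 [[-0.071, -0.977, 0.201, 0.312], [-0.997, 0.068, -0.019, -0.037], [0.005, -0.202, -0.979, 1.118], [0.0, 0.0, 0.0, 1.0]]
```

View pics/side0.png

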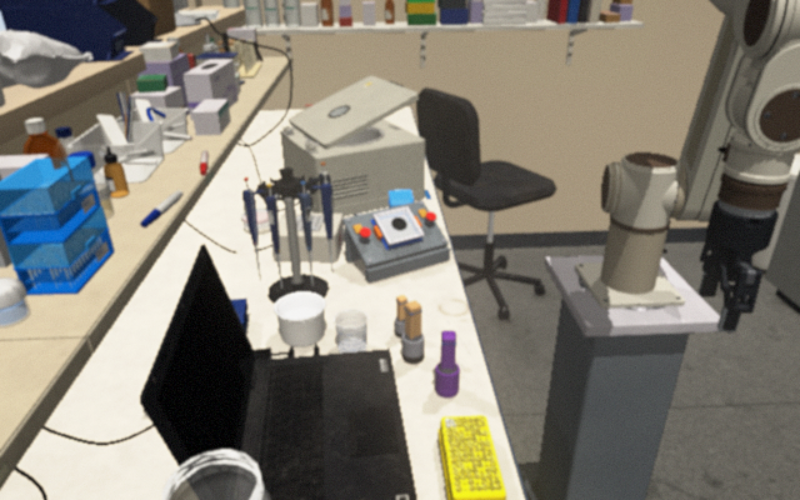

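View pics/top0.png

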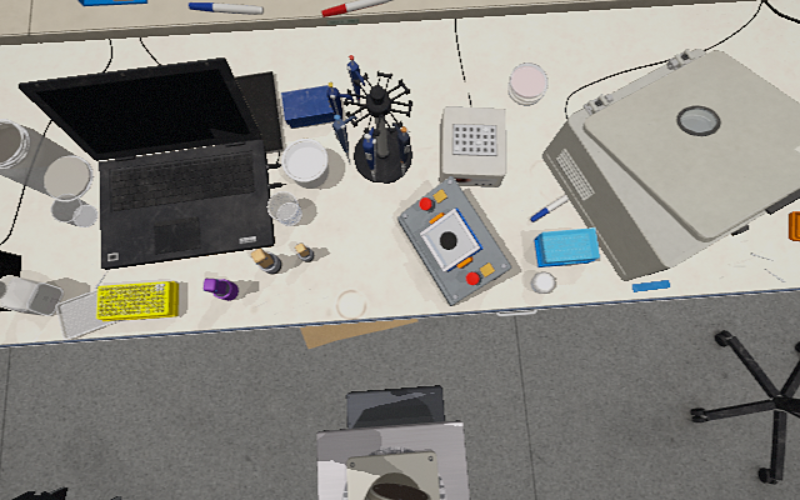

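The side view shows the stand at about (395,240) and three mallets. They are purple (447,365), a large pale-handled one (413,330) and a small pale-handled one (402,315). In the top view the same three are at (220,288), (265,260) and (304,252). The one meant is the larger pale-handled mallet, since it isn't purple and is the bigger of its colour. Next I'll confirm this in a crop and measure.

```bash
cat > h.py <<'E'
import numpy as np,cv2
def load(n): return dict(np.load(n+".npz"))
def cloud(c):
    H,W=c["range_z"].shape; u,v=np.meshgrid(np.arange(W),np.arange(H)); z=c["range_z"]
    P=np.stack([(u-c["cx"])/c["fx"]*z,(v-c["cy"])/c["fy"]*z,z],-1)
    E=c["extrinsics"]; P=P@E[:3,:3].T+E[:3,3]; P[z==0]=np.nan; return P
def ray(c,u,v,h):
    E=c["extrinsics"]; d=E[:3,:3]@np.array([(u-c["cx"])/c["fx"],(v-c["cy"])/c["fy"],1]); return E[:3,3]+d*(h-E[2,3])/d[2]
def proj(c,p):
    E=c["extrinsics"]; q=E[:3,:3].T@(np.asarray(p)-E[:3,3]); return c["fx"]*q[0]/q[2]+c["cx"],c["fy"]*q[1]/q[2]+c["cy"]
E
python3 - <<'E'
from h import *
t=load("top0");s=load("side0")
a=cv2.resize(t["pixels"][180:250,150:270,::-1],None,fx=6,fy=6,interpolation=2)[:290*2]
b=cv2.resize(s["pixels"][225:325,290:390,::-1],None,fx=5.5,fy=5.5,interpolation=2)
cv2.imwrite("pics/ct.png",a);cv2.imwrite("pics/cs.png",b)
a=cv2.resize(t["pixels"][135:255,310:420,::-1],None,fx=5,fy=5,interpolation=2);cv2.imwrite("pics/st.png",a)
for n,c in(("top",t),("side",s)):
    P=cloud(c)
    print(n,np.nanmin(P[...,2]))
P=cloud(t)
for u,v in [(211,205),(203,203),(243,201),(240,197),(359,192),(341,163),(378,223),(185,230)]: print((u,v),np.round(P[v,u],3))
P=cloud(s)
for u,v in [(330,245),(330,282),(321,240),(320,181),(292,187),(344,174),(357,267)]: print("s",(u,v),np.round(P[v,u],3))
E
```

```text
top -0.8795455007657387
side -0.8827474210818421
(211, 205) [0.519 0.232 0.126]
(203, 203) [0.526 0.253 0.125]
(243, 201) [0.533 0.159 0.079]
(240, 197) [0.542 0.163 0.094]
(359, 192) [ 0.528 -0.152  0.118]
(341, 163) [ 0.61  -0.112  0.117]
(378, 223) [ 0.444 -0.195  0.114]
(185, 230) [0.47  0.324 0.05 ]
s (330, 245) [0.525 0.253 0.125]
s (330, 282) [0.526 0.266 0.029]
s (321, 240) [0.541 0.174 0.091]
s (320, 181) [ 0.527 -0.139  0.109]
s (292, 187) [ 0.613 -0.105  0.108]
s (344, 174) [ 0.448 -0.189  0.108]
s (357, 267) [0.473 0.344 0.125]
```

View pics/ct.png

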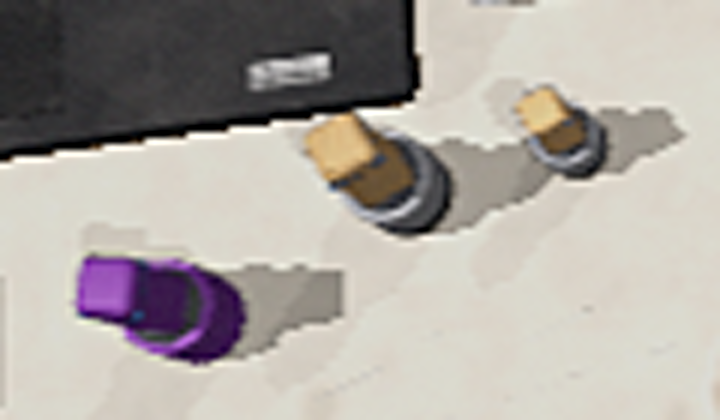

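View pics/cs.png

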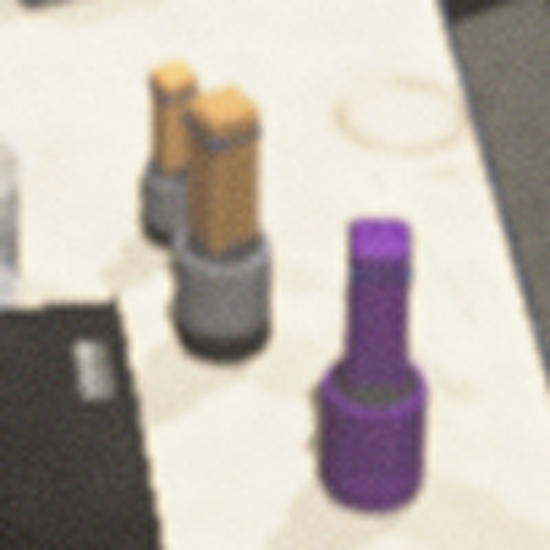

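View pics/st.png

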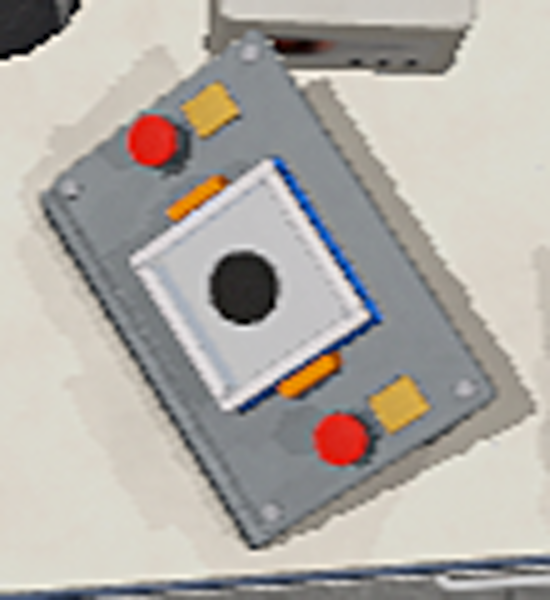

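The crops confirm it. The target is the middle mallet, with its pale handle top at top-view pixel about (207,204); the small one is at (240,198) and the purple at (168,228). Now precise measurement.

```bash
cat > meas.py <<'E'
from h import *
def tri(obs):
    A=[];b=[]
    for c,u,v in obs:
        E=c["extrinsics"]; d=E[:3,:3]@np.array([(u-c["cx"])/c["fx"],(v-c["cy"])/c["fy"],1]); d/=np.linalg.norm(d)
        M=np.eye(3)-np.outer(d,d); A.append(M); b.append(M@E[:3,3])
    A=np.vstack(A);b=np.hstack(b);x,*_=np.linalg.lstsq(A,b,rcond=None); return x,np.linalg.norm(A@x-b)
def blobs(c,f,roi,minA=8):
    u0,v0,u1,v1=roi; im=c["pixels"][v0:v1,u0:u1].astype(int); m=f(im[...,0],im[...,1],im[...,2]).astype(np.uint8)
    n,l,st,ce=cv2.connectedComponentsWithStats(m,connectivity=8); P=cloud(c)[v0:v1,u0:u1]
    return [dict(uv=ce[i]+[u0,v0],A=st[i,4],P=np.nanmedian(P[l==i],0),pts=P[l==i],mask=l==i) for i in range(1,n) if st[i,4]>=minA]
red=lambda r,g,b:(r>140)&(g<80)&(b<80)
black=lambda r,g,b:(r<60)&(g<60)&(b<60)
orange=lambda r,g,b:(r>190)&(g>90)&(g<170)&(b<60)
brass=lambda r,g,b:(r>170)&(g>140)&(b<130)&(r-b>80)
E
python3 - <<'E'
from meas import *
t=load("top0");s=load("side0")
for nm,c,roi in(("top",t,(305,135,420,250)),("side",s,(268,155,362,225))):
    for k,f in (("red",red),("black",black),("orange",orange),("brass",brass)):
        for b in blobs(c,f,roi): print(nm,k,np.round(b["uv"],1),b["A"],np.round(b["P"],4))
# face plane
for nm,c,roi in(("top",t,(318,140,412,246)),("side",s,(268,155,362,225))):
    P=cloud(c)[roi[1]:roi[3],roi[0]:roi[2]]; im=c["pixels"][roi[1]:roi[3],roi[0]:roi[2]].astype(int)
    g=(abs(im[...,0]-im[...,2])<35)&(im.mean(-1)>70)&(im.mean(-1)<150)&(P[...,2]>.03)&(P[...,2]<.15)
    Q=P[g]; rng=np.random.default_rng(0);best=0
    for _ in range(500):
        a=Q[rng.choice(len(Q),3)];n=np.cross(a[1]-a[0],a[2]-a[0]);
        if np.linalg.norm(n)<1e-6: continue
        n/=np.linalg.norm(n); n*=np.sign(n[2]); 
        if abs(n[2]-.866)>.1: continue
        i=abs((Q-a[0])@n)<.003
        if i.sum()>best: best=i.sum();I=i
    R=Q[I];m=R.mean(0);n=np.linalg.svd(R-m)[2][2];n*=np.sign(n[2]);print(nm,len(Q),best,"n",n.round(4),"d",(n@m).round(4),np.degrees(np.arctan2(n[1],n[0])), "yaw", R.min(0),R.max(0))
# mallet tops
P=cloud(t)
for roi in((195,190,225,222),(232,188,256,212)):
    Q=P[roi[1]:roi[3],roi[0]:roi[2]]; im=t["pixels"][roi[1]:roi[3],roi[0]:roi[2]].astype(int)
    w=(im[...,0]-im[...,2]>60)&(im[...,0]>180)
    vv,uu=np.where(w); print(w.sum(),"uv",uu.mean()+roi[0],vv.mean()+roi[1],np.nanmedian(Q[w],0),cv2.minAreaRect(np.stack([uu+roi[0],vv+roi[1]],1).astype(np.float32)))
    q=np.array([ray(t,u+roi[0],v+roi[1],np.nanmedian(Q[w][:,2])) for u,v in zip(uu,vv)])
    print(q.mean(0),cv2.minAreaRect((q[:,:2]*1000).astype(np.float32)))
E
```

```text
top red [340.1 162.5] 77 [ 0.6131 -0.1094  0.1143]
top red [377.7 222.4] 85 [ 0.445  -0.1943  0.1135]
top black [312.2 139.9] 174 [ 0.7195 -0.039   0.0108]
top black [368.9 144. ] 21 [ 0.682  -0.2017  0.046 ]
top black [358.3 192.3] 147 [ 0.5284 -0.1508  0.115 ]
top orange [348.3 174.2] 32 [ 0.5816 -0.1291  0.1047]
top orange [371.  209.6] 36 [ 0.4815 -0.1811  0.1049]
top brass [351.5 156.3] 67 [ 0.6297 -0.1417  0.1072]
top brass [371.9 209.1] 14 [ 0.4825 -0.184   0.1067]
top brass [389.3 215.4] 73 [ 0.462  -0.2268  0.1081]
side red [344.1 173.3] 34 [ 0.4478 -0.1911  0.1095]
side red [291.7 185.9] 45 [ 0.613  -0.1058  0.1108]
side black [357.6 159.4] 40 [ 0.2588 -1.2816 -0.2871]
side black [318.8 178.6] 24 [ 0.5311 -0.1518  0.1115]
side orange [301.8 185. ] 14 [ 0.5829 -0.1301  0.1005]
side brass [337.8 169.5] 31 [ 0.4641 -0.2296  0.1068]
side brass [333.8 175.8] 12 [ 0.4799 -0.1912  0.0994]
side brass [285.8 181.8] 32 [ 0.6316 -0.1451  0.1067]
top 3149 2231 n [-0.2258  0.4442  0.867 ] d -0.1179 116.94313957155562 yaw [ 0.40519527 -0.27097826  0.04798237] [ 0.66677533 -0.05781456  0.12600371]
side 2455 941 n [-0.2243  0.4494  0.8647] d -0.1212 116.52675691965761 yaw [ 0.41203697 -0.26336338  0.0439978 ] [ 0.66857389 -0.05618831  0.12168269]
77 uv 205.75324675324674 203.9090909090909 [0.52186396 0.24534308 0.12680109] ((205.9000244140625, 203.80003356933594), (8.497057914733887, 8.9442720413208), 63.43495178222656)
[0.52219684 0.24537247 0.12680109] ((522.5401611328125, 245.03675842285156), (22.80851936340332, 22.515907287597656), 24.9171085357666)
40 uv 239.5 198.0 [0.53920071 0.16485451 0.09313033] ((239.50003051757812, 198.00003051757812), (5.81377649307251, 6.260990142822266), 63.43495178222656)
[0.53917722 0.16496248 0.09313033] ((539.1807250976562, 164.96575927734375), (16.110633850097656, 16.5202693939209), 23.90435218811035)
```

```bash
python3 - <<'E'
from meas import *
t=load("top0");s=load("side0")
# mallet: handle top in both clouds
for nm,c,roi in(("top",t,(190,185,232,225)),("side",s,(318,232,348,295))):
    P=cloud(c)[roi[1]:roi[3],roi[0]:roi[2]].reshape(-1,3)
    q=P[(P[:,2]>.118)&(P[:,2]<.135)]; print(nm,len(q),q.mean(0),cv2.minAreaRect((q[:,:2]*1000).astype(np.float32)))
    q=P[(P[:,2]>.065)&(P[:,2]<.115)]; print(" side faces",len(q),q.mean(0), q.min(0),q.max(0)); 
    if nm=="side":
        for z0,z1 in((.07,.09),(.09,.112)):
            r=q[(q[:,2]>z0)&(q[:,2]<z1)]; print(cv2.minAreaRect((r[:,:2]*1000).astype(np.float32)))
    q=P[(P[:,2]>.006)&(P[:,2]<.05)]; 
    # circle fit r=22
    from scipy.optimize import least_squares
    f=least_squares(lambda p:np.hypot(q[:,0]-p[0],q[:,1]-p[1])-.022,[.522,.245],loss="soft_l1",f_scale=.002); print(" head axis",f.x,np.sqrt(f.fun.var()),len(q))
for a,b in(((340.1,162.5),(291.7,185.9)),((377.7,222.4),(344.1,173.3)),((358.3,192.3),(318.8,178.6))): print(tri([(t,*a),(s,*b)]))
b=cv2.resize(s["pixels"][225:300,310:350,::-1],None,fx=8,fy=8,interpolation=0)
a=cv2.resize(t["pixels"][185:228,192:232,::-1],None,fx=10,fy=10,interpolation=0)
H=max(a.shape[0],b.shape[0]); z=np.zeros((H,a.shape[1]+b.shape[1],3),np.uint8); z[:a.shape[0],:a.shape[1]]=a; z[:b.shape[0],a.shape[1]:]=b
cv2.imwrite("pics/m1.png",z[:600])
E
```

```text
top 100 [0.52170971 0.24609003 0.1258689 ] ((522.88916015625, 246.84100341796875), (26.09389877319336, 25.454992294311523), 25.522974014282227)
 side faces 69 [0.51710042 0.23904285 0.09012219] [0.50741758 0.2312506  0.06691445] [0.53773774 0.25182966 0.11458059]
 head axis [0.57082688 0.27609683] 0.020888802484965403 509
side 86 [0.52412918 0.24918784 0.12310599] ((523.314453125, 246.88055419921875), (27.144821166992188, 25.448097229003906), 22.729658126831055)
 side faces 328 [0.52841635 0.23182042 0.08809561] [0.50749904 0.15284949 0.06525098] [0.54905186 0.26474465 0.11490422]
((532.7046508789062, 208.1905059814453), (29.858692169189453, 109.18873596191406), 14.739757537841797)
((533.430908203125, 210.11624145507812), (29.05320167541504, 106.82549285888672), 16.003910064697266)
 head axis [0.52403453 0.24219172] 0.019936290168041455 359
(array([ 0.61406502, -0.11002756,  0.1091784 ]), np.float64(0.0002718959478833052))
(array([ 0.44655338, -0.19517951,  0.1076858 ]), np.float64(0.0008363942075610805))
(array([ 0.52940733, -0.15140425,  0.11156456]), np.float64(0.0009815466118725596))
```

View pics/m1.png

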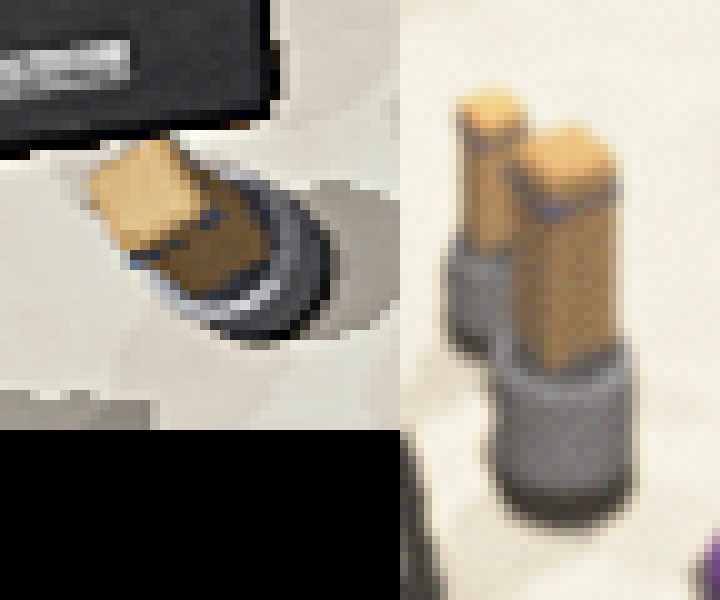

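move_arm(
  moves=[
    [[0.07, -0.041, 0, 0, 0, -0.16, -1], [0.07, -0.041, 0, 0, 0, -0.16, -1], [0.07, -0.041, 0, 0, 0, -0.16, -1], [0.07, -0.041, 0, 0, 0, -0.16, -1], [0.07, -0.041, 0, 0, 0, -0.16, -1], [0.07, -0.041, 0, 0, 0, -0.16, -1], [0.07, -0.041, 0, 0, 0, -0.16, -1], [0.07, -0.041, 0, 0, 0, -0.16, -1]],
  ],
)

```text
clock: 0.77
eef_pos: [0.3904, 0.3188, 0.2376]
tool_rot: [0.437, 0.9, -0.003, -0.003]
ft_force: [1.0, 0.6, -0.5]
grip_width: 0.0852
```

move_arm(
  moves=[
    [[0.066, -0.037, -0.02, 0, 0, -0.12, -1], [0.066, -0.037, -0.02, 0, 0, -0.11, -1], [0.066, -0.037, -0.02, 0, 0, -0.11, -1], [0.066, -0.037, -0.02, 0, 0, -0.11, -1], [0, 0, 0, 0, 0, 0, -1], [0, 0, 0, 0, 0, 0, -1]],
  ],
)

```text
clock: 1.27
eef_pos: [0.534, 0.2333, 0.1922]
tool_rot: [0.551, 0.835, -0.004, -0.003]
ft_force: [-0.9, 0.2, -0.7]
grip_width: 0.0855
```

```bash
cat >> meas.py <<'E'
from scipy.spatial.transform import Rotation as R
psi=np.radians(-63.15); sx=np.array([np.cos(psi),np.sin(psi),0]); sy=np.array([-np.sin(psi),np.cos(psi),0]); nn=-.5*sx+.866*np.array([0,0,1]); us=.866*sx+.5*np.array([0,0,1])
E
python3 - <<'E'
from meas import *
from workcell import *
o=get_obs(); print(o["eef_pos"],R.from_quat(o["tool_rot"]).as_matrix().round(3),o["joint_pos"].round(3),o["ft_force"].round(2))
E
```

```text
[0.53397866 0.23329764 0.19223964] [[-0.393  0.919 -0.009]
 [ 0.919  0.393 -0.002]
 [ 0.001 -0.009 -1.   ]] [4.110e-01 4.360e-01 1.530e-01 1.297e+00 1.000e-03 1.578e+00] [-0.85  0.2  -0.73]
```

move_arm(
  moves=[
    [[-0.023, 0.024, 0, 0, -0.017, 0.04, -1], [0, 0, 0, 0, 0, 0, -1]],
  ],
)

```text
clock: 1.43
eef_pos: [0.5219, 0.2442, 0.1903]
tool_rot: [0.543, 0.84, -0.003, -0.0]
ft_force: [0.9, 0.5, 0.3]
grip_width: 0.085
```

move_arm(
  moves=[
    [[0.001, 0.002, -0.04, 0, 0, 0, -1], [0, 0, -0.05, 0, 0, 0, -1], [0, 0, -0.05, 0, 0, 0, -1], [0, 0, -0.04, 0, 0, 0, -1], [0, 0, -0.01, 0, 0, 0, -1], [0, 0, 0, 0, 0, 0, -1]],
  ],
)

```text
clock: 1.93
eef_pos: [0.5185, 0.2498, 0.0961]
tool_rot: [0.538, 0.843, -0.001, 0.001]
ft_force: [0.3, 0.2, 0.5]
grip_width: 0.0857
```

move_arm(
  moves=[
    [[0.008, -0.008, -0.02, 0, 0, 0, -1], [0, 0, -0.01, 0, 0, 0, -1], [0, 0, 0, 0, 0, 0, -1]],
  ],
)

```text
clock: 2.18
eef_pos: [0.5233, 0.2471, 0.0828]
tool_rot: [0.537, 0.844, 0.001, 0.002]
ft_force: [0.5, 0.1, -0.5]
grip_width: 0.0856
```

```bash
python3 - <<'E'
from meas import *
from workcell import *
o=get_obs(); print(o["eef_pos"],o["ft_force"].round(2))
c=camera("side"); a=cv2.resize(c["pixels"][180:330,260:420,::-1],None,fx=3.5,fy=3.5); 
cv2.imwrite("pics/g1.png",a)
E
```

```text
[0.52334597 0.24706852 0.0828096 ] [ 0.45  0.09 -0.45]
```

View pics/g1.png

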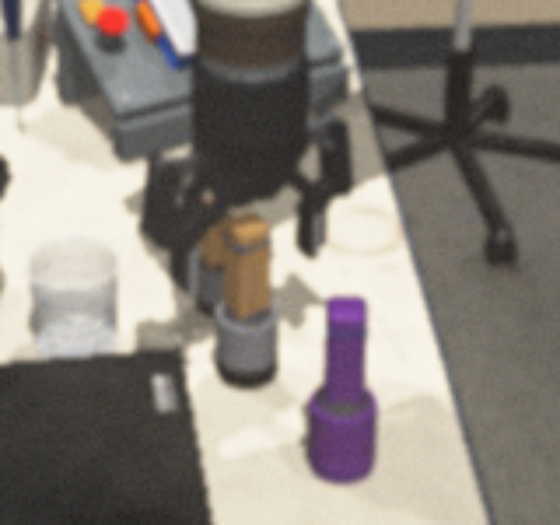

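The handle at (245,265) is centred between the open fingers at (190,220) and (315,210). Closing.

move_arm(
  moves=[
    [[0, 0, -0.004, 0, 0, 0, 1], [0, 0, 0, 0, 0, 0, 1], [0, 0, 0, 0, 0, 0, 1], [0, 0, 0, 0, 0, 0, 1], [0, 0, 0, 0, 0, 0, 1], [0, 0, 0, 0, 0, 0, 1], [0, 0, 0, 0, 0, 0, 1], [0, 0, 0, 0, 0, 0, 1]],
  ],
)

```text
clock: 2.9
eef_pos: [0.5256, 0.2476, 0.0841]
tool_rot: [0.537, 0.843, 0.003, 0.004]
ft_force: [0.0, 0.2, -0.9]
grip_width: 0.0255
```

move_arm(
  moves=[
    [[0, 0, 0.03, 0, 0, 0, 1], [0, 0, 0.05, 0, 0, 0, 1], [0, 0, 0.06, 0, 0, 0, 1], [0, 0, 0.06, 0, 0, 0, 1], [0, 0, 0.04, 0, 0, 0, 1], [0, 0, 0, 0, 0, 0, 1]],
  ],
)

```text
clock: 3.4
eef_pos: [0.5191, 0.2446, 0.2013]
tool_rot: [0.537, 0.843, -0.004, -0.001]
ft_force: [1.4, 0.2, -2.6]
grip_width: 0.0255
```

```bash
python3 - <<'E'
from meas import *
from workcell import *
o=get_obs(); print(o["eef_pos"],R.from_quat(o["tool_rot"]).as_matrix().round(3),o["ft_force"].round(2))
L=.084
C=np.array([.529,-.1512,.1145])
C+= nn*(.031-.1185-nn@C) if 0 else 0
print("n",nn,"us",us, "sy",sy)
t=load("top0");s=load("side0")
d=[]
for p,h in(((.6131,-.1094,.1143),.03),((.445,-.1943,.1135),.03),(C,.031)): d.append(h-np.dot(nn,p)); print(-d[-1])
tgt=C+nn*(L+.05); print("pre TCP over pad",tgt, "delta",tgt-o["eef_pos"])
# target orientation: min rotation taking tool z to -nn
M=R.from_quat(o["tool_rot"]).as_matrix(); z=M[:,2]; v=np.cross(z,-nn); print("rotvec deg",np.degrees(v/np.linalg.norm(v)*np.arccos(z@-nn)))
c=camera("side"); a=cv2.resize(c["pixels"][100:330,240:440,::-1],None,fx=2.6,fy=2.6);cv2.imwrite("pics/g2.png",a)
E
```

```text
[0.51912836 0.24464774 0.20126783] [[-0.423  0.906 -0.007]
 [ 0.906  0.423 -0.006]
 [-0.003 -0.009 -1.   ]] [ 1.37  0.23 -2.64]
n [-0.22582815  0.44609601  0.866     ] us [ 0.39113435 -0.77263828  0.5       ] sy [0.89219201 0.4516563  0.        ]
-0.1182743409909144
-0.11887898021356129
-0.11875580679034455
pre TCP over pad [ 0.49873903 -0.09142314  0.230544  ] delta [-0.02038933 -0.33607087  0.02927617]
rotvec deg [-26.43516539 -13.89084651   0.2619477 ]
```

View pics/g2.png

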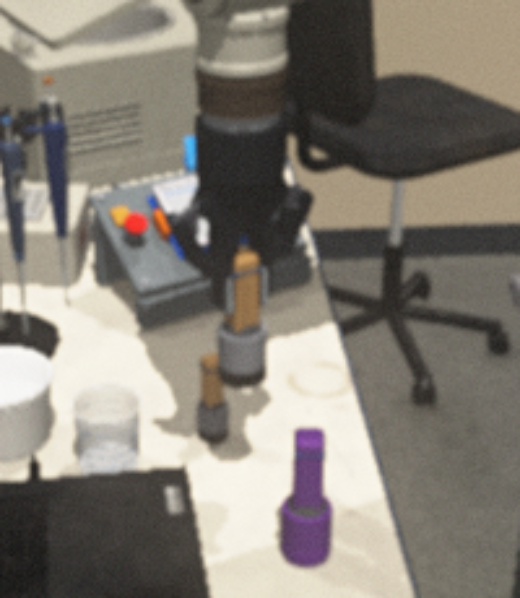

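move_arm(
  moves=[
    [[-0.004, -0.04, 0.02, -0.074, -0.039, 0, 1], [-0.004, -0.055, 0.02, -0.074, -0.039, 0, 1], [-0.004, -0.055, 0.02, -0.074, -0.039, 0, 1], [-0.004, -0.055, 0.01, -0.074, -0.039, 0, 1], [-0.004, -0.055, 0.01, -0.074, -0.039, 0, 1], [-0.004, -0.055, 0.01, -0.074, -0.039, 0, 1], [-0.004, -0.055, 0, -0.074, -0.039, 0, 1], [-0.004, -0.055, 0, -0.074, -0.039, 0, 1]],
  ],
)

```text
clock: 4.12
eef_pos: [0.4946, 0.026, 0.2264]
tool_rot: [0.526, 0.831, -0.105, 0.146]
ft_force: [-0.2, -0.2, -2.9]
grip_width: 0.0256
```

```bash
cat > aim.py <<'E'
from meas import *
from workcell import *
L=.084
PAD=np.array([.529,-.1512,.1145]); LP=np.array([.6131,-.1094,.1143]); RP=np.array([.445,-.1943,.1135])
def rep(C,gap):
    o=get_obs(); M=R.from_quat(o["tool_rot"]).as_matrix(); z=M[:,2]; face=o["eef_pos"]+L*z
    e=face-C; print("t",o["clock"],"face rel: n %.1f us %.1f sy %.1f mm"%tuple(1000*np.array([nn@e,us@e,sy@e])))
    v=np.cross(z,-nn); a=np.arcsin(np.linalg.norm(v)); rv=v/np.linalg.norm(v)*a
    print("rot err deg",np.degrees(rv).round(2),"units",(np.degrees(rv)/30).round(3))
    tgt=C+nn*(L+gap); print("delta TCP mm",(1000*(tgt-o["eef_pos"])).round(1),"units",((tgt-o["eef_pos"])/.5).round(4)); print("q",o["joint_pos"].round(2),"f",o["ft_force"].round(1), "f.n",(o["ft_force"]@nn).round(1))
E
python3 -c "
from aim import *
rep(PAD,.05)"
```

```text
t 4.1167 face rel: n 100.9 us -108.2 sy 46.8 mm
rot err deg [-7.72 -5.59  0.87] units [-0.257 -0.186  0.029]
delta TCP mm [   4.1 -117.4    4.2] units [ 0.0083 -0.2348  0.0083]
q [ 0.26  0.2  -0.15  1.18 -0.36  1.38] f [-0.2 -0.2 -2.9] f.n -2.6
```

move_arm(
  moves=[
    [[0.002, -0.05, 0.015, -0.064, -0.046, 0.006, 1], [0.002, -0.05, 0.015, -0.064, -0.046, 0.006, 1], [0.002, -0.05, 0.01, -0.064, -0.046, 0.006, 1], [0.002, -0.04, 0.005, -0.064, -0.046, 0.006, 1], [0, -0.02, 0, 0, 0, 0, 1], [0, 0, 0, 0, 0, 0, 1]],
  ],
)

```text
clock: 4.62
eef_pos: [0.4859, -0.087, 0.232]
tool_rot: [0.513, 0.819, -0.144, 0.212]
ft_force: [0.2, -0.1, -4.3]
grip_width: 0.0251
```

```bash
python3 -c "
from aim import *
rep(PAD,.03)"
```

```text
t 4.6167 face rel: n 56.1 us -8.3 sy -11.8 mm
rot err deg [ 0.27 -1.38  0.78] units [ 0.009 -0.046  0.026]
delta TCP mm [ 17.4 -13.3 -18.7] units [ 0.0347 -0.0266 -0.0375]
q [ 0.11  0.1  -0.3   1.   -0.49  1.18] f [ 0.2 -0.1 -4.3] f.n -3.8
```

move_arm(
  moves=[
    [[0.02, -0.014, -0.018, 0.009, -0.04, 0.02, 1], [0.015, -0.012, -0.018, 0, 0, 0, 1], [0, 0, 0, 0, 0, 0, 1]],
  ],
)

```text
clock: 4.87
eef_pos: [0.4995, -0.0996, 0.2068]
tool_rot: [0.511, 0.821, -0.136, 0.214]
ft_force: [-1.1, 0.4, -3.6]
grip_width: 0.0253
```

```bash
python3 -c "
from aim import *
rep(PAD,.005)
for n in('side','top'):
  c=camera(n); r=(110,230,250,400) if n=='side' else (130,250,290,430)
  cv2.imwrite(f'pics/p_{n}.png',cv2.resize(c['pixels'][r[0]:r[1],r[2]:r[3],::-1],None,fx=4.5,fy=4.5))"
```

```text
t 4.8667 face rel: n 25.7 us -6.1 sy -3.8 mm
rot err deg [-0.28 -0.7   0.28] units [-0.009 -0.023  0.009]
delta TCP mm [  9.4 -11.9 -15.3] units [ 0.0188 -0.0239 -0.0305]
q [ 0.07  0.13 -0.34  0.9  -0.47  1.13] f [-1.1  0.4 -3.6] f.n -2.7
```

View pics/p_side.png

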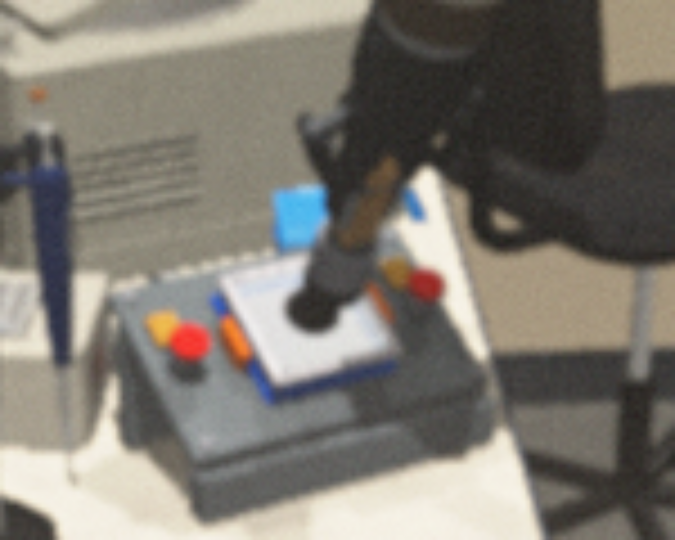

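View pics/p_top.png

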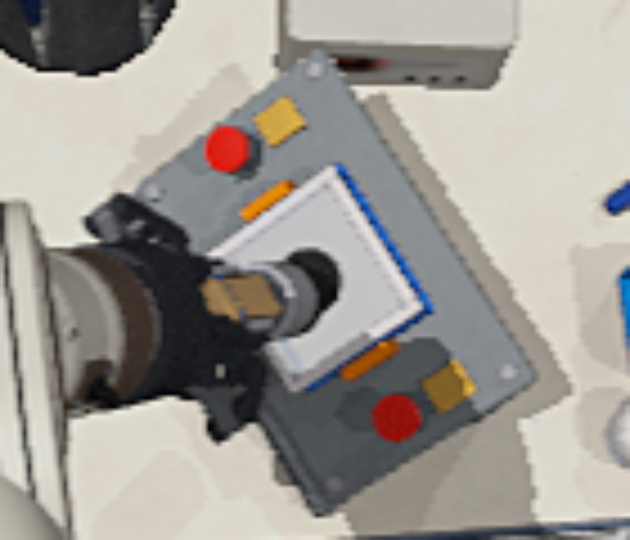

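The mallet head is over the pad, square and about 26 mm off (side view (320,290), top view (310,285)). I'll centre it and close in.

move_arm(
  moves=[
    [[0.014, -0.018, -0.012, -0.009, -0.02, 0.009, 1], [0.003, -0.006, -0.014, 0, 0, 0, 1], [0, 0, 0, 0, 0, 0, 1]],
  ],
)

```text
clock: 5.22
eef_pos: [0.5073, -0.1092, 0.1939]
tool_rot: [0.507, 0.822, -0.135, 0.219]
ft_force: [-0.0, 0.2, -2.8]
grip_width: 0.0253
```

```bash
python3 -c "
from aim import *
rep(PAD,-.01)"
```

```text
t 5.2167 face rel: n 8.4 us -1.5 sy -0.5 mm
rot err deg [-0.13 -0.12  0.03] units [-0.004 -0.004  0.001]
delta TCP mm [  5.   -9.  -15.3] units [ 0.01   -0.0179 -0.0307]
q [ 0.05  0.15 -0.36  0.84 -0.47  1.1 ] f [-0.   0.2 -2.8] f.n -2.3
```

move_arm(
  moves=[
    [[0.0025, -0.005, -0.009, 0, 0, 0, 1], [0.0025, -0.005, -0.01, 0, 0, 0, 1], [0.0025, -0.005, -0.01, 0, 0, 0, 1]],
  ],
)

```text
clock: 5.47
eef_pos: [0.5111, -0.1153, 0.1806]
tool_rot: [0.506, 0.823, -0.134, 0.22]
ft_force: [-7.5, 6.0, 8.7]
grip_width: 0.0253
```

```bash
python3 -c "
from aim import *
rep(PAD,-.01)"
```

```text
t 5.4667 face rel: n -6.7 us -2.0 sy 0.3 mm
rot err deg [-0.18 -0.04 -0.03] units [-0.006 -0.001 -0.001]
delta TCP mm [ 1.2 -2.9 -2. ] units [ 0.0024 -0.0058 -0.004 ]
q [ 0.03  0.17 -0.37  0.79 -0.47  1.08] f [-7.5  6.   8.7] f.n 11.9
```

move_arm(
  moves=[
    [[0.003, -0.006, -0.011, 0, 0, 0, 1], [0.003, -0.006, -0.011, 0, 0, 0, 1]],
  ],
)

```text
clock: 5.63
eef_pos: [0.5139, -0.1201, 0.1717]
tool_rot: [0.505, 0.824, -0.134, 0.22]
ft_force: [-37.5, 37.1, 65.8]
grip_width: 0.0251
```

```bash
python3 -c "
from aim import *
rep(PAD,-.01)"
```

```text
t 5.6333 face rel: n -17.2 us -1.6 sy 0.8 mm
rot err deg [-0.2   0.06 -0.08] units [-0.007  0.002 -0.003]
delta TCP mm [-1.6  1.9  6.9] units [-0.0031  0.0039  0.0138]
q [ 0.02  0.18 -0.39  0.76 -0.46  1.06] f [-37.5  37.1  65.8] f.n 82.0
```

move_arm(
  moves=[
    [[-0.006, 0.012, 0.024, 0, 0, 0, 1], [-0.01, 0.02, 0.036, 0, 0, 0, 1], [-0.01, 0.02, 0.036, 0, 0, 0, 1], [-0.01, 0.02, 0.036, 0, 0, 0, 1], [0, 0, 0, 0, 0, 0, 1]],
  ],
)

```text
clock: 6.05
eef_pos: [0.4943, -0.0827, 0.239]
tool_rot: [0.506, 0.824, -0.133, 0.219]
ft_force: [1.2, 0.4, -2.7]
grip_width: 0.0254
```

```bash
python3 -c "
from aim import *
rep(PAD,.05)
for n in('side','top'):
  c=camera(n); np.savez(n+'1.npz',**c); r=(110,230,250,400) if n=='side' else (130,250,290,430)
  cv2.imwrite(f'pics/q_{n}.png',cv2.resize(c['pixels'][r[0]:r[1],r[2]:r[3],::-1],None,fx=4.5,fy=4.5))
  for k,f in(('black',black),('red',red)):
    for b in blobs(c,f,(305,135,420,250) if n=='top' else (268,155,362,225)):
      h=b['pts']@nn+.1186; print(n,k,b['uv'].round(1),b['A'],'height above face mm',(1000*np.nanmedian(h)).round(1))
t=np.load('top1.npz'); P=cloud(dict(t))
for u,v in((348,186),(352,205),(365,200),(370,190)): print('cover',(P[v,u]@nn+.1186)*1000, (cloud(load('top0'))[v,u]@nn+.1186)*1000)
"
```

```text
t 6.05 face rel: n 62.2 us -4.7 sy 0.2 mm
rot err deg [-0.29 -0.01 -0.07] units [-0.01  -0.    -0.002]
delta TCP mm [ 4.4 -8.8 -8.5] units [ 0.0088 -0.0175 -0.0169]
q [ 0.11  0.09 -0.29  0.98 -0.48  1.16] f [ 1.2  0.4 -2.7] f.n -2.5
side black [357.6 159.3] 40 height above face mm -755.2
side black [324.3 167. ] 20 height above face mm 107.8
side black [318.4 181.6] 40 height above face mm 15.0
side red [344.3 172.4] 23 height above face mm 27.2
side red [291.5 186. ] 44 height above face mm 27.3
top black [312.2 139.9] 174 height above face mm -52.0
top black [368.7 144. ] 22 height above face mm -83.5
top black [322.8 202.6] 1002 height above face mm 301.7
top black [359.5 192.1] 157 height above face mm 17.6
top black [350.2 227.9] 11 height above face mm -8.3
top black [394. 249.] 9 height above face mm -80.0
top red [340.1 162.5] 77 height above face mm 30.1
top red [369.6 210.9] 16 height above face mm 19.8
top red [377.7 222.4] 69 height above face mm 30.7
cover 12.601452032099377 27.954120990296094
cover 7.961705725442997 24.610672006824416
cover 8.90627137296282 24.114215292781363
cover 11.722133657808762 27.71474386486379
```

View pics/q_side.png

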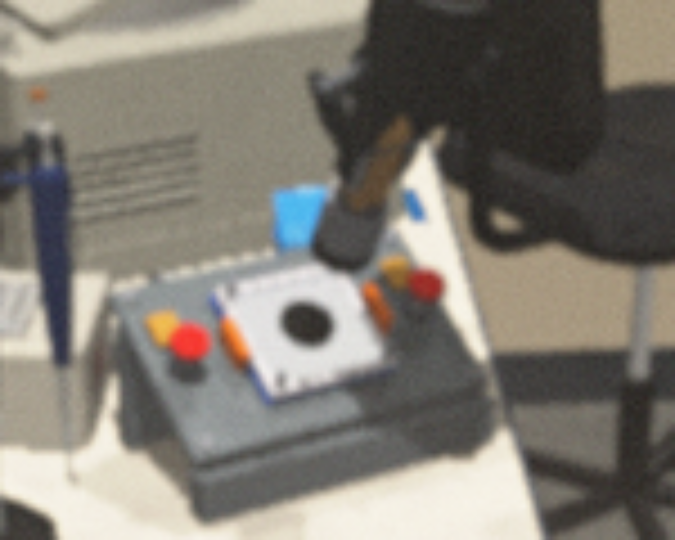

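View pics/q_top.png

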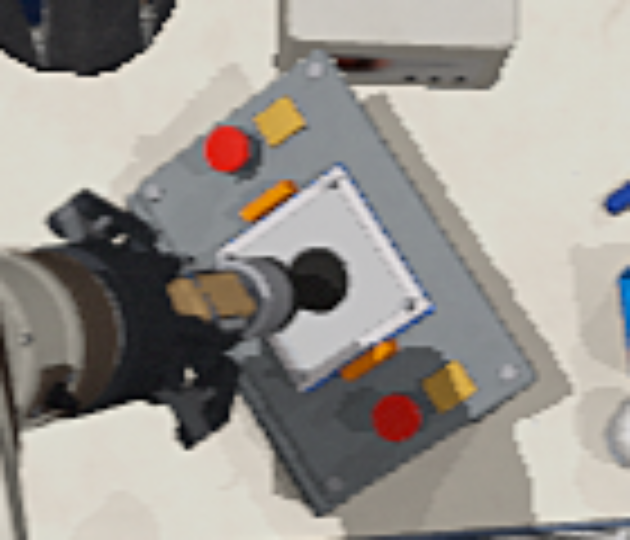

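The cover reads 17.6 mm above the face, so it is clipped. Its left and right edges sit evenly and both pins are still up at 30 mm. Next is the left pin, pressed more gently, since the peak here was about 82 N.

```bash
python3 -c "
from aim import *
rep(LP,.04)"
```

```text
t 6.15 face rel: n 59.8 us -6.6 sy -95.4 mm
rot err deg [-0.29 -0.23  0.05] units [-0.01  -0.008  0.002]
delta TCP mm [ 91.9  29.5 -14.1] units [ 0.1838  0.059  -0.0282]
q [ 0.11  0.09 -0.3   0.98 -0.48  1.16] f [-0.3  0.2 -4.2] f.n -3.4
```

move_arm(
  moves=[
    [[0.04, 0.013, 0, -0.01, -0.008, 0, 1], [0.05, 0.016, 0, 0, 0, 0, 1], [0.05, 0.016, 0, 0, 0, 0, 1], [0.035, 0.01, -0.01, 0, 0, 0, 1], [0, 0, -0.01, 0, 0, 0, 1], [0, 0, 0, 0, 0, 0, 1]],
  ],
)

```text
clock: 6.65
eef_pos: [0.5805, -0.0585, 0.2147]
tool_rot: [0.506, 0.823, -0.14, 0.215]
ft_force: [-1.5, -0.7, -3.6]
grip_width: 0.0255
```

```bash
python3 -c "
from aim import *
rep(LP,.008)"
```

```text
t 6.65 face rel: n 33.0 us -2.3 sy -7.1 mm
rot err deg [ 0.05 -0.67  0.36] units [ 0.002 -0.022  0.012]
delta TCP mm [ 11.8  -9.9 -20.7] units [ 0.0236 -0.0197 -0.0414]
q [ 0.14  0.29 -0.11  1.   -0.49  1.2 ] f [-1.5 -0.7 -3.6] f.n -3.1
```

move_arm(
  moves=[
    [[0.014, -0.004, -0.015, 0.002, -0.022, 0.012, 1], [0.008, -0.008, -0.016, 0, 0, 0, 1], [0.002, -0.006, -0.008, 0, 0, 0, 1], [0, 0, 0, 0, 0, 0, 1]],
  ],
)

```text
clock: 6.98
eef_pos: [0.5889, -0.0704, 0.1884]
tool_rot: [0.504, 0.824, -0.139, 0.216]
ft_force: [-1.1, 0.4, -2.7]
grip_width: 0.0252
```

```bash
python3 -c "
from aim import *
rep(LP,.0)"
```

```text
t 6.9833 face rel: n 3.1 us -2.9 sy -4.8 mm
rot err deg [ 0.03 -0.52  0.28] units [ 0.001 -0.017  0.009]
delta TCP mm [ 5.2 -1.6 -1.4] units [ 0.0105 -0.0031 -0.0028]
q [ 0.11  0.32 -0.14  0.92 -0.49  1.17] f [-1.1  0.4 -2.7] f.n -1.9
```

move_arm(
  moves=[
    [[0.011, -0.001, 0.008, 0.001, -0.017, 0.009, 1], [0, 0, 0.002, 0, 0, 0, 1]],
  ],
)

```text
clock: 7.15
eef_pos: [0.5931, -0.072, 0.1926]
tool_rot: [0.503, 0.825, -0.137, 0.219]
ft_force: [0.9, -0.4, -2.8]
grip_width: 0.0252
```

```bash
python3 -c "
from aim import *
rep(LP,.0)"
```

```text
t 7.15 face rel: n 5.0 us 2.4 sy -1.2 mm
rot err deg [ 0.03 -0.16  0.09] units [ 0.001 -0.005  0.003]
delta TCP mm [ 1.1  0.1 -5.5] units [ 0.0021  0.0002 -0.011 ]
q [ 0.11  0.32 -0.13  0.92 -0.49  1.16] f [ 0.9 -0.4 -2.8] f.n -2.8
```

move_arm(
  moves=[
    [[0.001, 0, -0.01, 0, 0, 0, 1], [0.002, -0.004, -0.008, 0, 0, 0, 1], [0.002, -0.004, -0.008, 0, 0, 0, 1]],
  ],
)

```text
clock: 7.4
eef_pos: [0.5964, -0.0755, 0.1828]
tool_rot: [0.503, 0.825, -0.136, 0.221]
ft_force: [-7.9, 6.9, 9.3]
grip_width: 0.0253
```

```bash
python3 -c "
from aim import *
rep(LP,-.01)"
```

```text
t 7.4 face rel: n -5.8 us 1.6 sy 0.5 mm
rot err deg [ 0.    0.08 -0.04] units [ 0.     0.003 -0.001]
delta TCP mm [-0.  -0.9 -4.4] units [-0.     -0.0017 -0.0088]
q [ 0.1   0.33 -0.14  0.89 -0.49  1.15] f [-7.9  6.9  9.3] f.n 12.9
```

move_arm(
  moves=[
    [[0.002, -0.004, -0.009, 0, 0, 0, 1], [0.002, -0.004, -0.009, 0, 0, 0, 1]],
  ],
)

```text
clock: 7.57
eef_pos: [0.5978, -0.0788, 0.1762]
tool_rot: [0.502, 0.825, -0.135, 0.221]
ft_force: [-3.2, 1.3, -0.1]
grip_width: 0.0253
```

```bash
python3 -c "
from aim import *
rep(LP,-.01)"
```

```text
t 7.5667 face rel: n -13.3 us 1.5 sy 0.4 mm
rot err deg [ 0.01  0.18 -0.09] units [ 0.     0.006 -0.003]
delta TCP mm [-1.4  2.4  2.2] units [-0.0028  0.0048  0.0044]
q [ 0.1   0.34 -0.15  0.87 -0.48  1.14] f [-3.2  1.3 -0.1] f.n 1.2
```

move_arm(
  moves=[
    [[0.002, -0.003, -0.006, 0, 0, 0, 1]],
  ],
)

```text
clock: 7.65
eef_pos: [0.5987, -0.0802, 0.1735]
tool_rot: [0.502, 0.825, -0.135, 0.222]
ft_force: [-0.5, -0.7, -3.7]
grip_width: 0.0251
```

Force has fallen to the mallet's weight alone, so the pin has snapped away. Retreating to look.

move_arm(
  moves=[
    [[-0.006, 0.012, 0.024, 0, 0, 0, 1], [-0.01, 0.02, 0.036, 0, 0, 0, 1], [-0.01, 0.02, 0.036, 0, 0, 0, 1], [-0.01, 0.02, 0.036, 0, 0, 0, 1], [0, 0, 0, 0, 0, 0, 1]],
  ],
)

```text
clock: 8.07
eef_pos: [0.5786, -0.0445, 0.238]
tool_rot: [0.503, 0.825, -0.137, 0.22]
ft_force: [0.4, 0.6, -2.1]
grip_width: 0.0256
```

```bash
cat > chk.py <<'E'
from aim import *
import sys
def chk(tag):
  for n in('side','top'):
    c=camera(n); np.savez(n+tag+'.npz',**c); r=(110,230,250,400) if n=='side' else (130,250,290,430)
    cv2.imwrite(f'pics/{tag}_{n}.png',cv2.resize(c['pixels'][r[0]:r[1],r[2]:r[3],::-1],None,fx=4.5,fy=4.5))
    for k,f in(('black',black),('red',red)):
      for b in blobs(c,f,(305,135,420,250) if n=='top' else (268,155,362,225)):
        h=1000*np.nanmedian(b['pts']@nn+.1186)
        if 0<h<40: print(n,k,b['uv'].round(1),b['A'],'height above face mm',h.round(1))
E
python3 -c "
from chk import *
rep(RP,.05); chk('r')"
```

```text
t 8.0667 face rel: n 60.5 us -1.2 sy 186.8 mm
rot err deg [ 0.01 -0.06  0.03] units [ 0.    -0.002  0.001]
delta TCP mm [-163.9  -90.    -8.5] units [-0.3278 -0.18   -0.017 ]
q [ 0.17  0.27 -0.07  1.06 -0.5   1.22] f [ 0.4  0.6 -2.1] f.n -1.7
side black [317.8 181.3] 50 height above face mm 14.6
side red [344.3 172.5] 23 height above face mm 27.8
side red [290.1 189.9] 43 height above face mm 6.3
top black [360.1 191.8] 143 height above face mm 17.2
top red [343.3 162.3] 59 height above face mm 8.0
top red [347.2 175.2] 10 height above face mm 20.0
top red [368.2 211.8] 9 height above face mm 21.6
top red [377.7 222.4] 69 height above face mm 30.2
```

View pics/r_side.png

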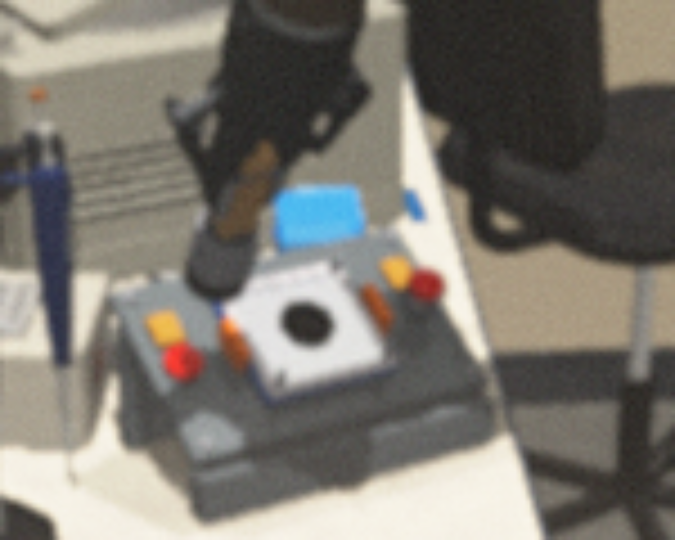

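The left pin (182,362 in the crop) is latched at 8.0 mm and the cover is still at 17.2 mm. Now the right pin.

move_arm(
  moves=[
    [[-0.045, -0.024, 0, 0, 0, 0, 1], [-0.06, -0.033, 0.004, 0, 0, 0, 1], [-0.06, -0.033, 0.004, 0, 0, 0, 1], [-0.06, -0.033, 0.004, 0, 0, 0, 1], [-0.055, -0.03, 0.004, 0, 0, 0, 1], [-0.03, -0.016, 0, 0, 0, 0, 1], [0, 0, 0, 0, 0, 0, 1], [0, 0, 0, 0, 0, 0, 1]],
  ],
)

```text
clock: 8.83
eef_pos: [0.4114, -0.1355, 0.2287]
tool_rot: [0.503, 0.826, -0.143, 0.211]
ft_force: [0.4, -0.2, -2.3]
grip_width: 0.0249
```

```bash
python3 -c "
from aim import *
rep(RP,.02)"
```

```text
t 8.8333 face rel: n 49.6 us -1.7 sy -5.2 mm
rot err deg [ 0.03 -1.14  0.6 ] units [ 0.001 -0.038  0.02 ]
delta TCP mm [ 10.2 -12.4 -25.2] units [ 0.0203 -0.0248 -0.0503]
q [-0.01 -0.07 -0.48  0.92 -0.46  1.03] f [ 0.4 -0.2 -2.3] f.n -2.2
```

move_arm(
  moves=[
    [[0.012, -0.01, -0.018, 0.001, -0.038, 0.02, 1], [0.01, -0.01, -0.018, 0, 0, 0, 1], [0, -0.006, -0.014, 0, 0, 0, 1], [0, 0, 0, 0, 0, 0, 1]],
  ],
)

```text
clock: 9.17
eef_pos: [0.4245, -0.1492, 0.2008]
tool_rot: [0.5, 0.827, -0.137, 0.219]
ft_force: [-1.0, -0.1, -3.9]
grip_width: 0.0255
```

```bash
python3 -c "
from aim import *
rep(RP,.008)"
```

```text
t 9.1667 face rel: n 16.3 us 0.8 sy 2.1 mm
rot err deg [-0.03  0.01 -0.01] units [-0.001  0.    -0.   ]
delta TCP mm [-0.2 -4.  -7.6] units [-0.0005 -0.0081 -0.0152]
q [-0.05 -0.03 -0.54  0.79 -0.45  0.97] f [-1.  -0.1 -3.9] f.n -3.2
```

move_arm(
  moves=[
    [[-0.001, -0.006, -0.012, 0, 0, 0, 1], [0.001, -0.004, -0.008, 0, 0, 0, 1], [0.002, -0.004, -0.008, 0, 0, 0, 1]],
  ],
)

```text
clock: 9.42
eef_pos: [0.4275, -0.1562, 0.1856]
tool_rot: [0.499, 0.827, -0.137, 0.219]
ft_force: [0.1, -1.0, -3.0]
grip_width: 0.0252
```

```bash
python3 -c "
from aim import *
rep(RP,-.01)"
```

```text
t 9.4167 face rel: n -0.6 us -0.3 sy 1.7 mm
rot err deg [-0.05  0.03 -0.03] units [-0.002  0.001 -0.001]
delta TCP mm [ 0.7 -5.1 -8. ] units [ 0.0015 -0.0102 -0.016 ]
q [-0.07 -0.01 -0.56  0.73 -0.44  0.95] f [ 0.1 -1.  -3. ] f.n -3.1
```

move_arm(
  moves=[
    [[0.001, -0.005, -0.008, 0, 0, 0, 1], [0.002, -0.004, -0.009, 0, 0, 0, 1], [0.002, -0.004, -0.009, 0, 0, 0, 1]],
  ],
)

```text
clock: 9.67
eef_pos: [0.4307, -0.1625, 0.1733]
tool_rot: [0.498, 0.827, -0.137, 0.22]
ft_force: [-2.0, 1.1, -1.6]
grip_width: 0.0257
```

```bash
python3 -c "
from aim import *
rep(RP,-.01)"
```

```text
t 9.6667 face rel: n -14.8 us -0.3 sy 1.8 mm
rot err deg [-0.05  0.09 -0.06] units [-0.002  0.003 -0.002]
delta TCP mm [-2.5  1.2  4.3] units [-0.0049  0.0023  0.0086]
q [-0.09  0.01 -0.58  0.68 -0.44  0.93] f [-2.   1.1 -1.6] f.n -0.5
```

move_arm(
  moves=[
    [[0.001, -0.002, -0.004, 0, 0, 0, 1]],
  ],
)

```text
clock: 9.75
eef_pos: [0.4312, -0.1635, 0.1708]
tool_rot: [0.498, 0.827, -0.137, 0.22]
ft_force: [0.1, 0.1, -2.2]
grip_width: 0.0249
```

move_arm(
  moves=[
    [[-0.006, 0.012, 0.024, 0, 0, 0, 1], [-0.01, 0.02, 0.036, 0, 0, 0, 1], [-0.01, 0.02, 0.036, 0, 0, 0, 1], [-0.01, 0.02, 0.036, 0, 0, 0, 1], [0, 0, 0.02, 0, 0, 0, 1]],
  ],
)

```text
clock: 10.17
eef_pos: [0.4101, -0.1269, 0.2442]
tool_rot: [0.499, 0.828, -0.138, 0.215]
ft_force: [-0.0, 0.2, -2.9]
grip_width: 0.0258
```

```bash
python3 -c "
from chk import *
rep(RP,.05); chk('s')
# foreground positions for placing
c=load('tops'); cv2.imwrite('pics/top_s.png',cv2.resize(c['pixels'][:,:,::-1],None,fx=1.25,fy=1.25))
P=cloud(c)
for b in blobs(c,lambda r,g,b:(b>150)&(r<80),(400,150,520,250)): print(b['uv'],b['A'],b['P'],b['pts'].min(0),b['pts'].max(0))
"
```

```text
t 10.1667 face rel: n 67.2 us -0.9 sy -1.2 mm
rot err deg [-0.18 -0.41  0.16] units [-0.006 -0.014  0.005]
delta TCP mm [  4.7  -7.6 -14.7] units [ 0.0093 -0.0152 -0.0294]
q [ 0.01 -0.09 -0.47  0.96 -0.46  1.04] f [-0.   0.2 -2.9] f.n -2.4
side red [342.1 176.7] 35 height above face mm 4.5
side red [289.9 190.1] 43 height above face mm 5.7
top black [360.2 191.8] 142 height above face mm 17.7
top red [343.1 162.7] 74 height above face mm 8.2
top red [380.4 220.7] 59 height above face mm 8.0
[431.65625 171.15625] 32 [ 0.59736211 -0.38153978  0.0168428 ] [ 0.5871317  -0.39860797  0.01267463] [ 0.60825792 -0.36378607  0.02142341]
[463.78205128 190.53418803] 234 [ 0.53318921 -0.46544476  0.07423025] [ 0.47624936 -0.47895043  0.06899745] [ 0.54161594 -0.36385804  0.07877677]
[439.85064935 204.87012987] 154 [ 0.48404772 -0.36284547  0.03989425] [ 4.72202830e-01 -4.98599817e-01  1.75273611e-04] [ 0.53570629 -0.36031703  0.05591469]
[512.61904762 229.21428571] 84 [ 0.4133533  -0.59733896  0.00176455] [ 0.40352565 -0.61666192 -0.00242541] [ 0.42187965 -0.57661993  0.00723457]
```

View pics/s_side.png

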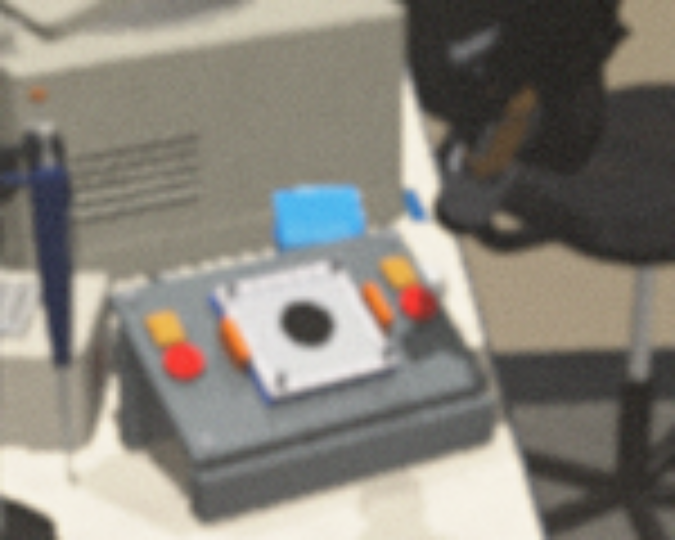

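View pics/top_s.png

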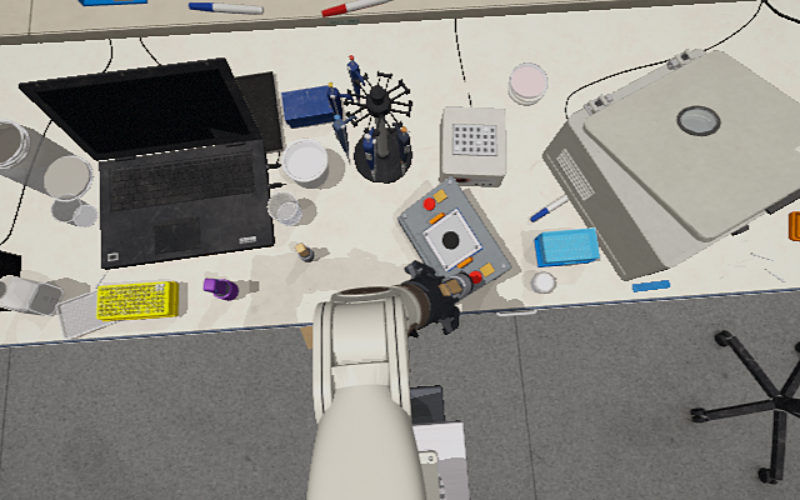

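All three are down: cover 17.7 mm, left pin 8.2 mm, right pin 8.0 mm, which matches the 17/8/8 given. Next I'll bring the mallet upright over the clear bench in front-left of the stand, around (0.51, 0.015).

move_arm(
  moves=[
    [[0.02, 0.03, 0, 0.11, 0.058, 0, 1], [0.027, 0.038, 0, 0.11, 0.058, 0, 1], [0.027, 0.038, 0, 0.11, 0.058, 0, 1], [0.027, 0.038, 0, 0.11, 0.058, 0, 1], [0.027, 0.038, 0, 0.11, 0.058, 0, 1], [0.027, 0.038, 0, 0.11, 0.058, 0, 1], [0.027, 0.038, 0, 0.11, 0.058, 0, 1], [0.02, 0.03, 0, 0.11, 0.058, 0, 1]],
  ],
)

```text
clock: 10.93
eef_pos: [0.5128, 0.0197, 0.2357]
tool_rot: [0.516, 0.856, -0.002, -0.015]
ft_force: [0.6, -0.4, -2.8]
grip_width: 0.0254
```

```bash
cat > up.py <<'E'
from aim import *
o=get_obs(); z=R.from_quat(o["tool_rot"]).as_matrix()[:,2]; v=np.cross(z,[0,0,-1]); a=np.arcsin(np.linalg.norm(v))
print(o["eef_pos"].round(4),"rot units",(np.degrees(v/np.linalg.norm(v)*a)/30).round(3),"delta units",((np.array([.51,.015,.1])-o["eef_pos"])/.5).round(4),o["ft_force"].round(1))
E
python3 up.py
```

```text
[0.5128 0.0197 0.2357] rot units [-0.023 -0.053 -0.   ] delta units [-0.0057 -0.0093 -0.2714] [ 0.6 -0.4 -2.8]
```

move_arm(
  moves=[
    [[0, -0.006, -0.04, -0.023, -0.053, 0, 1], [0, 0, -0.06, 0, 0, 0, 1], [0, 0, -0.06, 0, 0, 0, 1], [0, 0, -0.05, 0, 0, 0, 1], [0, 0, -0.02, 0, 0, 0, 1], [0, 0, 0, 0, 0, 0, 1]],
  ],
)

```text
clock: 11.43
eef_pos: [0.5206, 0.0137, 0.1078]
tool_rot: [0.517, 0.856, -0.001, 0.003]
ft_force: [-0.5, -0.2, -3.7]
grip_width: 0.0253
```

```bash
python3 up.py; python3 -c "
from meas import *
from workcell import *
s=camera('side'); a=cv2.resize(s['pixels'][140:280,260:420,::-1],None,fx=4,fy=4);cv2.imwrite('pics/pl.png',a)"
```

```text
[0.5206 0.0137 0.1078] rot units [0.007 0.007 0.   ] delta units [-0.0213  0.0025 -0.0156] [-0.5 -0.2 -3.7]
```

View pics/pl.png

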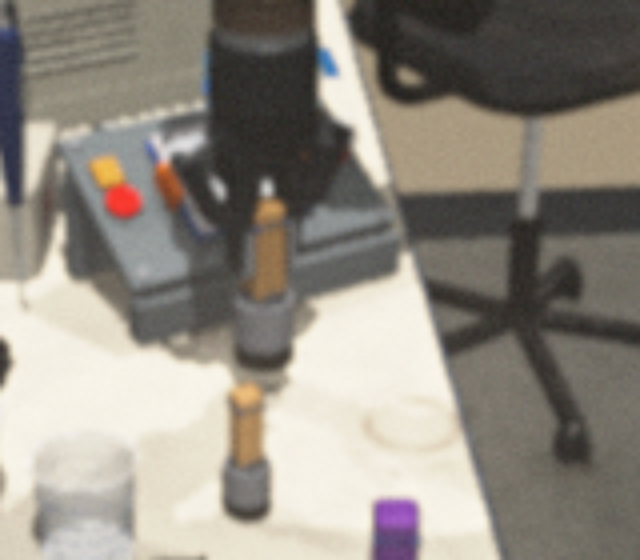

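The mallet is upright at (262,335) in the crop, just above bare bench and clear of both the stand and the small mallet. Lowering gently.

move_arm(
  moves=[
    [[0, 0, -0.02, 0.007, 0.007, 0, 1], [0, 0, -0.015, 0, 0, 0, 1], [0, 0, -0.004, 0, 0, 0, 1]],
  ],
)

```text
clock: 11.73
eef_pos: [0.523, 0.013, 0.0887]
tool_rot: [0.518, 0.856, 0.001, 0.002]
ft_force: [0.1, -0.5, -3.3]
grip_width: 0.0253
```

move_arm(
  moves=[
    [[0, 0, -0.006, 0, 0, 0, 1], [0, 0, -0.005, 0, 0, 0, 1]],
  ],
)

```text
clock: 11.9
eef_pos: [0.5241, 0.0127, 0.0841]
tool_rot: [0.518, 0.856, 0.001, 0.003]
ft_force: [-7.3, -0.3, 17.5]
grip_width: 0.025
```

move_arm(
  moves=[
    [[0, 0, 0.001, 0, 0, 0, 1], [0, 0, 0, 0, 0, 0, 0.5], [0, 0, 0, 0, 0, 0, -0.5], [0, 0, 0, 0, 0, 0, -1], [0, 0, 0, 0, 0, 0, -1], [0, 0, 0, 0, 0, 0, -1], [0, 0, 0, 0, 0, 0, -1], [0, 0, 0, 0, 0, 0, -1]],
  ],
)

```text
clock: 12.57
eef_pos: [0.5288, 0.013, 0.0896]
tool_rot: [0.517, 0.856, 0.005, 0.008]
ft_force: [0.8, -0.5, -0.2]
grip_width: 0.0856
```

move_arm(
  moves=[
    [[-0.004, 0, 0.03, 0, 0, 0, -1], [0, 0, 0.04, 0, 0, 0, -1], [0, 0, 0.06, 0, 0, 0, -1], [0, 0, 0.07, 0, 0, 0, -1], [0, 0, 0.07, 0, 0, 0, -1], [0, 0, 0.05, 0, 0, 0, -1], [0, 0, 0, 0, 0, 0, -1]],
  ],
)

```text
clock: 13.15
eef_pos: [0.522, 0.0129, 0.2536]
tool_rot: [0.517, 0.856, 0.002, 0.005]
ft_force: [1.3, 0.8, 1.0]
grip_width: 0.0856
```

move_arm(
  moves=[
    [[-0.05, 0.03, 0, 0, 0, 0, -1], [-0.06, 0.04, 0, 0, 0, 0, -1], [-0.06, 0.04, 0, 0, 0, 0, -1], [-0.06, 0.04, 0, 0, 0, 0, -1], [-0.05, 0.03, 0, 0, 0, 0, -1], [0, 0, 0, 0, 0, 0, -1], [0, 0, 0, 0, 0, 0, -1]],
  ],
)

```text
clock: 13.73
eef_pos: [0.378, 0.1043, 0.2529]
tool_rot: [0.519, 0.855, 0.004, 0.007]
ft_force: [0.3, 0.6, 0.0]
grip_width: 0.0856
```

```bash
python3 -c "
from chk import *
o=get_obs();print(o['clock'],o['eef_pos'],o['joint_vel'].round(3)); chk('z')
t=load('topz');s=load('sidez')
cv2.imwrite('pics/zt.png',cv2.resize(t['pixels'][:,:,::-1],None,fx=1.25,fy=1.25))
cv2.imwrite('pics/zs.png',cv2.resize(s['pixels'][:,:,::-1],None,fx=1.25,fy=1.25))
for b in blobs(t,lambda r,g,b:(r-b>60)&(r>180),(265,180,320,220)): print(b['uv'],b['A'],b['P'],np.nanmax(b['pts'],0))
for n in('top','side'):
  a,b=load(n+'0'),load(n+'z')
  for nm,p in(('box',(.51,-.42,.072)),('jar',(.44,-.33,.048)),('beaker',(.62,.2,.05)),('small',(.539,.165,.093))):
    u,v=map(int,proj(a,p)); d=np.abs(a['pixels'][v-12:v+12,u-12:u+12].astype(int)-b['pixels'][v-12:v+12,u-12:u+12]).mean(); print(n,nm,(u,v),d.round(1))
"
```

```text
13.7333 [0.37803561 0.10429673 0.25290924] [ 0.038 -0.038 -0.051  0.016  0.015  0.016]
side red [342.2 177.1] 37 height above face mm 5.7
side red [290.  190.1] 43 height above face mm 5.2
top black [360.2 191.8] 142 height above face mm 17.2
top red [343.2 162.7] 73 height above face mm 7.9
top red [380.  221.3] 77 height above face mm 8.4
[296.12162162 197.28378378] 74 [0.5240383  0.01243532 0.12627291] [0.53799538 0.02527201 0.13080813]
top box (455, 195) 0.9
top jar (423, 224) 0.6
top beaker (229, 173) 0.7
top small (239, 198) 19.8
side box (320, 158) 10.0
side jar (342, 173) 22.0
side beaker (290, 260) 2.7
side small (321, 237) 52.4
```

View pics/zs.png

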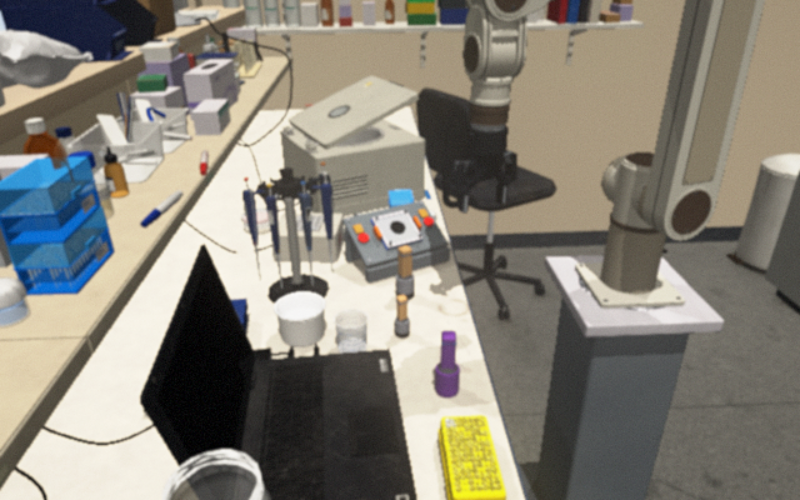

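View pics/zt.png

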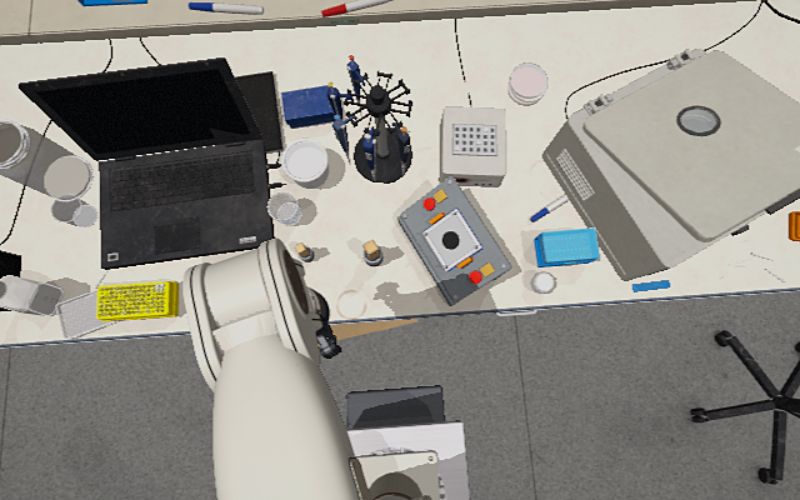

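The mallet stands upright at top-view (373,252), its top at z = 0.126. The stand, box, jar, beaker and small mallet (304,252) are all where they were. Handing in.

```bash
python3 -c "
from workcell import *
print(job_done()); print(get_obs()['clock'])"
```

```text
the job is handed in; nothing more can be done
None
the job is handed in; nothing more can be done
```

I did the whole job in the order asked. I took the larger pale-handled mallet and pressed the cover into its clips along the pins' axis. Then I knocked down the left pin, then the right, and stood the mallet back on its head beside the stand. It finished at about 13.8 s of the 61 s allowed.

**Final state:** the last top-view heights above the face were 17.2 mm for the cover pad (17 expected), 7.9 mm for the left pin and 8.4 mm for the right (8 expected). The mallet stands at (0.524, 0.012), its top at 0.126 m, and the gripper is open and well clear.

**Neighbours:** the tip box, foil jar and beaker look unchanged in the top view.

**Checks that disagreed or fell short:**
- **Cover force:** the cover press read about 82 N against its stop. That was a single reading at the end of a row, so the true peak could be higher, and it is closer to the 100 N limit than I wanted. The pins read under about 20 N.
- **Side camera heights:** it reads the pins 2–3 mm lower than the top camera does, as it did before they were pressed.
- **Image differences:** the side-view patches at the tip box and jar, and both views' patches at the small mallet, differ from the start. The pins, the moved mallet and shadows lie there. I checked by eye that nothing else had moved.

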